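# Clear the candle jar and throw the sewing tin open

## Task

Open the sewing tin: the lid has to stay open by itself, so swing it past upright and leave it leaning right back on its hinge stop. The candle jar stands close behind the tin in the lid's way, so first push it along the worktop, upright and without lifting it, to the side not blocked by the reel of thread, until it is clear of the whole width of the lid; then flip the lid up and over (a thumb tab on its front gives the fingertips a hold). Pick nothing up, and leave everything else on the worktop where it is.

Things in the scene. Friction and masses are not known exactly. Their poses are not given: they have to be found in the camera images.
- tin: Pressed-metal sewing tin, 93 x 133 x 55 mm (x, y, z) shut; it does not slide. Origin: centre of its underside; x points from the front (thumb tab) to the hinge at the back, y along the hinge, z up. Walls: x -42 to 43, y -65 to 65, up to z 42 mm; shut lid: x -44 to 44, y -66 to 66, z 43 to 55 mm. The tab side faces the robot's right and somewhat the robot (yaw 0.9 to 1.4 rad).
- tin_lid (a joint): Angle of the lid in rad: 0 shut, 1.95 (112 degrees) leaning back on its stop. The hinge line runs along the tin's y at x = 45, z = 43 mm in the tin's frame. The lid (62 g) swings freely with little friction: it falls shut below about 1.3 rad and falls back to its stop above about 1.6 rad.
- tab_edge (a point): Middle of the rounded front edge of the thumb tab, a plain steel strip 44 mm wide (along y), 2 mm thick (4 mm at the edge), that sticks out 17 mm from the middle of the lid's front. Shut: x -61.5, y 0, z 45.5 mm in the tin's frame, free below down to the worktop, 19 mm in front of the tin's wall. It swings with the lid, 106 mm from the hinge line, up and over towards the tin's +x.
- jar: Candle in a plain glass jar, upright round, 76 mm in diameter and 90 mm high, about 0.4 kg, loose. Origin: centre of its underside, z up. It stands 7 to 14 mm behind the tin's back wall, where it stops the lid near upright. It is clear of the lid when its origin is more than 110 mm to either side (tin's y) of the tin's middle.
- spool: Reel of cotton thread standing on end, 31 mm in diameter, 43 mm high, loose and light. Origin: centre of its underside. It stands beside the jar 130 to 136 mm along the tin's y, on the + or - side (nearer to the robot or farther), and blocks that side; the worktop on the jar's other side is free (a flat cork coaster with two pegs, 17 mm high, lies off that side's front corner of the tin).
- tape_roll: Roll of masking tape lying flat at the left of the worktop, 100 mm in diameter, 25 mm high, loose. Origin: centre of its underside.
- marker: Laundry pen lying at the front right, 135 mm long (its y) and 17 mm thick, loose. Origin: centre of its underside.
- measure: Pocket tape measure standing at the front left, 29 x 65 x 64 mm, loose. Origin: centre of its underside.

How it is judged:
By the outcome, as a careful person would: the job done as asked, in the order asked, and still so for the second after the job is handed in, with the robot touching nothing.
It also fails if it takes over 54 s, if anything falls off the work surface, if the arm or the gripper's body presses on something with over 40 N, if the wrist force passes 120 N, or if a joint passes its speed limit or range.

## Robot

A 6-joint arm with a two-finger parallel gripper is mounted at the origin on a cart in front of the work surface, level with it; the furniture and walls round the work are solid. World frame = base frame: x ahead of the robot, y to its left, z up, the work surface at z = 0. Lengths are in m, angles in degrees, forces in N, time in s.
With the tool pointing down it reaches from about 0.4 to 0.825 m from the base axis. Payload 7 kg.
Tool frame: the origin (TCP) lies midway between the tips of the shut fingers; the grasp point (between the pads) lies 19 mm behind it; z points along the fingers, y is the line along which they close (so a half turn about z gives the same grasp; the last joint's range is limited). The gripper opens to 88 mm and grips with 3 to 60 N. Pads are 19 mm wide; open, the fingers measure 130 mm over their backs; the gripper's body (78 mm by 193 mm) begins 47 mm behind the grasp point.
Start: joints at [-59.41, 20.546, 0.682, 0, -70.136, -16.507], TCP at [0.164, -0.655, 0.227] pointing down, gripper open.
Joint ranges: [-176.03, 176.03], [-82.01, 121.73], [-58.28, 71.71], [-173.87, 95.51], [-174.79, -0.11], [-173.66, 173.66]. Speed limits (degrees/s): [136.94, 136.94, 172.46, 180, 180, 180].

## Interface

Orientations are given as [roll, pitch, yaw] about the fixed x, y, z axes, in that order (R = Rz(yaw) Ry(pitch) Rx(roll)).
In Python, from plant import r gives the robot as it stands.
- The arm moves only by the tool drive_tool, never from a script. Its argument "commands" is a list of rows, each an object of numbers: "hand": the closure, from 0 (fully open) to 1 (shut); "tx", "ty", "tz": the shift along the world's x, y, z scaled (see below); "turn": the turn about the world's z scaled (see below). A call has 1 to 10 rows; each row is the pose to reach, as a shift and turn from the pose commanded when the call began; what a row does not reach only later rows make up. The controller multiplies each number of a shift by 0.6 m and each number of a turn by 90 degrees. A row lasts 1/10 s, in which the tool goes at most 50 mm and 8.59 degrees, less where a joint would pass 70% of its speed; a pose out of reach is approached as far as the arm can. A call with a number of a shift or a turn outside -1 to 1 is refused whole. A call with a gripper value outside its range is refused whole. The fingers move at their own pace and stop on an object; "grip_force" is the grip in N (left out, the last holds). Time passes only in rows, so rows that repeat a pose let the fingers close. It gives the time, the measured TCP pose, the force, the opening and the grip force at its end, in the units of the state.
- r.get_state(): the state, without advancing time (a new reading comes with each control period).
- r.capture(name): name is "side" or "top" or "wrist"; returns a dict with "frame" (384x512x3 uint8, red, green, blue), "fx", "fy", "cx", "cy" (pixels), "D" ([k1, k2, p1, p2, k3] as OpenCV has them; the pictures are not rectified), "world_from_camera" (4x4, takes a point from camera to world coordinates); the wrist camera has in their place "T_tool_cam" (4x4, takes a point from camera to tool coordinates, whose origin is the TCP and whose axes are the flange's). Camera axes: x right, y down, z forward; pixel columns grow to the right and rows downward; lengths in m; the calibration is good to about 2 mm. A picture is of the moment at which its call begins: read the wrist's pose just before it. There is no depth.
- r.close_job(): hands the job in; it is judged then, once.
Trained networks look in the newest picture that a camera, given by its name, has taken for a name from the list of things; names that differ only in an ending like _2 or _b are one class to them, and where a whole thing is asked for, a point or a joint stands for the part that bears it (a point fixed in the world has none). Each returns a list of dicts, best first, with "score" (0 to 1); they miss things now and then, are a little off and sometimes report something else, mostly with a low value. They report only what shows in the picture. A call takes as long as a camera call.
- r.trace(label, camera): "pixels" (384x512 bool, what is visible of it) and "extent" ([left, top, right, bottom] in pixels, round what is visible of it).
The state is a dict: "time_s": time; "joints": joint angles; "qd": joint speeds; "joint_torque": joint torques, N m; "tcp_pos": TCP position; "eef_rot": TCP orientation; "contact_force": force on the tool from outside, world axes, zero at the start; "moment": the same for the moment, N m; "gripper_width": finger opening in m; "gripper_force": force on a finger pad.
Only numpy, scipy, OpenCV 4.12 (cv2) and the standard library are available. Lean on these libraries where they do the work, as an engineer would, in place of code of your own. Each camera call takes 0.05 s, during which the arm holds its last target. There are 200 camera calls.

## Working session

There is one attempt and no reset: what is moved stays moved. The work goes in short steps, Python scripts to look and compute and a tool call to move; the robot and the scene stay as the last step left them, time stands still between calls to the robot, and variables do not carry over. Pictures are saved under pics/ and viewed, at most 10 in all, crops included, and the job is handed in when it is done.

Besides the shell and the picture viewer there is one more tool, called after "Call:" as name(argument=value, ...), one argument or row to a line, values as JSON. drive_tool: Moves the arm, as the interface text tells. Its arguments: {"type":"object","properties":{"commands":{"type":"array"},"grip_force":{"type":"number"}},"required":["commands"]}

```bash
mkdir -p pics; ls; cat > h.py <<'E'
import numpy as np, cv2
from plant import r
def cap(n,f=None):
    c=r.capture(n)
    if f: cv2.imwrite('pics/'+f,c['frame'][...,::-1])
    c['K']=np.array([[c['fx'],0,c['cx']],[0,c['fy'],c['cy']],[0,0,1.]]);c['D']=np.array(c['D'],float)
    return c
def ray(c,uv,z,T=None):
    T=np.array(c['world_from_camera']) if T is None else T
    p=cv2.undistortPoints(np.array(uv,float).reshape(-1,1,2),c['K'],c['D']).reshape(-1,2)
    d=np.c_[p,np.ones(len(p))]@T[:3,:3].T; o=T[:3,3]
    return o+d*((z-o[2])/d[:,2])[:,None]
def proj(c,P,T=None):
    T=np.array(c['world_from_camera']) if T is None else T
    W=np.linalg.inv(T); 
    return cv2.projectPoints(np.array(P,float).reshape(-1,3),cv2.Rodrigues(W[:3,:3])[0],W[:3,3],c['K'],c['D'])[0].reshape(-1,2)
E
python3 - <<'E'
from h import *
print(r.get_state())
for n in ['top','side']:
    c=cap(n,n+'.png'); print(n,np.array(c['world_from_camera']).round(3).tolist(),c['fx'])
    for l in ['tin','tin_lid','tab_edge','jar','spool','tape_roll','marker','measure']:
        for d in r.trace(l,n)[:2]:
            m=d['pixels'].astype(np.uint8); ys,xs=np.nonzero(m)
            print(l,round(d['score'],2),np.round(d['extent']),xs.mean().round(1),ys.mean().round(1),len(xs), np.round(ray(c,[[xs.mean(),ys.mean()]],0)[0],3), cv2.minAreaRect(np.c_[xs,ys].astype(np.int32)) if l in('tin','tin_lid') else '')
E
```

```text
pics
{'time_s': 0.0, 'joints': array([-5.94090507e+01,  2.05919990e+01,  6.35199316e-01, -2.04305691e-02,
       -7.01345468e+01, -1.65068790e+01]), 'qd': array([0.04431054, 0.05701229, 0.08780506, 0.07521803, 0.11235711,
       0.01592596]), 'joint_torque': array([-8.65404490e-04, -5.82717061e+01,  2.93041921e+01,  6.99676797e+00,
        6.67884975e-03, -1.17167656e-04]), 'tcp_pos': array([ 0.16412486, -0.65425822,  0.22562616]), 'eef_rot': array([ 1.79906961e+02, -7.54240053e-03, -1.65922881e+02]), 'contact_force': array([-0.2548405 ,  0.57873448,  0.14492021]), 'moment': array([ 0.01296984, -0.01859134,  0.003329  ]), 'gripper_force': 0.0, 'gripper_width': 0.08762055841075234}
top [[-0.004, -0.988, 0.152, 0.404], [-1.0, 0.006, 0.008, 0.074], [-0.009, -0.152, -0.988, 1.128], [0.0, 0.0, 0.0, 1.0]] 350.4556491910837
tin 0.59 [245. 179. 288. 223.] 265.9 202.0 1355 [0.553 0.058 0.   ] ((267.4481201171875, 203.19338989257812), (36.714603424072266, 44.193504333496094), 29.05460548400879)
tin_lid 0.62 [245. 178. 286. 223.] 265.9 201.7 1273 [0.554 0.058 0.   ] ((267.3000183105469, 202.399
[... 791 characters left out ...]
33935546875, 191.97586059570312), (51.82038497924805, 38.283966064453125), 41.633541107177734)
tin_lid 0.77 [239. 176. 290. 207.] 267.3 188.6 1018 [0.543 0.001 0.   ] ((265.3924255371094, 187.31459045410156), (48.07025909423828, 29.986373901367188), 27.407575607299805)
tab_edge 0.96 [240. 173. 291. 209.] 266.8 188.9 1030 [0.545 0.002 0.   ] 
tab_edge 0.47 [286. 227. 296. 247.] 291.3 236.0 168 [0.474 0.183 0.   ] 
jar 0.88 [234. 191. 266. 234.] 248.4 210.3 1111 [0.592 0.091 0.   ] 
spool 0.59 [285. 225. 297. 246.] 291.3 236.0 190 [0.474 0.182 0.   ] 
tape_roll 0.84 [240. 291. 287. 333.] 263.9 308.8 994 [0.536 0.407 0.   ] 
measure 0.77 [311. 280. 329. 309.] 319.2 292.9 391 [0.409 0.359 0.   ]
```

```bash
python3 -c "
import cv2,numpy as np
a=cv2.imread('pics/top.png');b=cv2.imread('pics/side.png')
cv2.imwrite('pics/both.png',cv2.resize(np.vstack([a,b]),(800,1200))[0:600]);cv2.imwrite('pics/side2.png',cv2.resize(b,(800,600)))"
```

```text
(no output)
```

View pics/both.png

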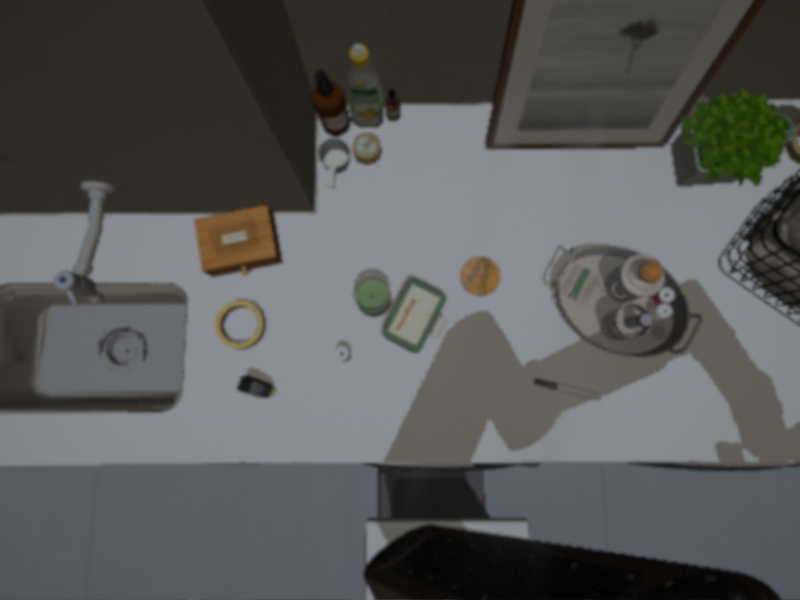

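View pics/side2.png

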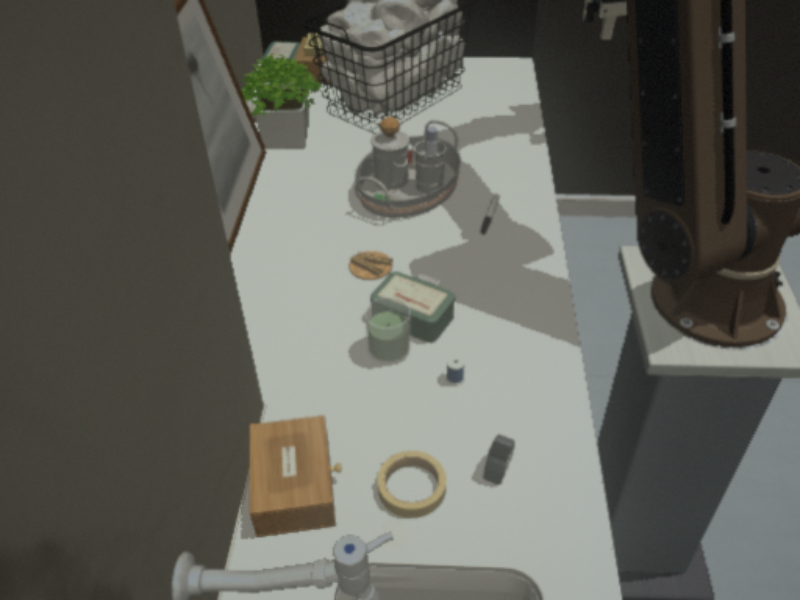

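The top and side views show the tin at about (265,202) in the original top image, with its tab to the lower right. The jar is at (238,188), behind it. The spool is at (219,226), on the near (+y) side, so the jar must go to the far side. Next I'll fit the poses from both views.

```bash
cat > fit.py <<'E'
from h import *
from scipy.optimize import minimize
def hull(c,P,T=None):
    m=np.zeros((384*4,512*4),np.uint8); h=cv2.convexHull((proj(c,P,T)*4).astype(np.int32))
    cv2.fillConvexPoly(m,h,1); return cv2.resize(m,(512,384),interpolation=cv2.INTER_AREA).astype(float) if 0 else m.reshape(384,4,512,4).mean((1,3))
def cyl(p,R,h):
    a=np.linspace(0,6.28,40); q=np.c_[p[0]+R*np.cos(a),p[1]+R*np.sin(a)]
    return np.vstack([np.c_[q,0*a],np.c_[q,0*a+h]])
def tinw(p,L):
    c,s=np.cos(p[2]),np.sin(p[2]); L=np.array(L,float)
    return np.c_[p[0]+c*L[:,0]-s*L[:,1],p[1]+s*L[:,0]+c*L[:,1],L[:,2]]
def box(p): 
    return tinw(p,[[x,y,z] for x in(-.044,.044) for y in(-.066,.066) for z in(0.0,.055)]+[[-.0615,y,.0455] for y in (-.022,.022)])
def fit(f,p0,views):
    def cost(p):
        s=0
        for c,m in views:
            h=hull(c,f(p)); s+=1-np.minimum(h,m).sum()/np.maximum(h,m).sum()
        return s
    p0=np.array(p0,float);st=np.vstack([p0]+[p0+d for d in np.diag([.02,.02,.3][:len(p0)])])
    o=minimize(cost,p0,method='Nelder-Mead',options=dict(initial_simplex=st,xatol=1e-4,fatol=1e-4)); return o.x,o.fun
E
python3 - <<'E'
from fit import *
M={}
for n in ['top','side']:
    c=cap(n)
    for l in ['tin','jar','spool']:
        d=r.trace(l,n)
        if d: M.setdefault(l,[]).append((c,d[0]['pixels'].astype(float)))
# tin occluded by jar in side: fit union of tin+jar there is complex; use tin in top + side both
for v in (M['tin'],M['tin'][:1]): print('tin',fit(box,[.54,.05,1.15],v))
for l,R,h,p in (('jar',.038,.09,[.58,.13]),('spool',.0155,.043,[.47,.2])):
    for v in (M[l],M[l][:1],M[l][1:]): print(l,fit(lambda p:cyl(p,R,h),p,v))
E
```

```text
tin (array([0.54877604, 0.05948203, 1.10591437]), np.float64(0.43510644890876415))
tin (array([0.54849728, 0.05994306, 1.11291939]), np.float64(0.12709248228183834))
jar (array([0.58638808, 0.14207088]), np.float64(0.13395072831991828))
jar (array([0.58631648, 0.14154686]), np.float64(0.05480739116818034))
jar (array([0.58687438, 0.13820014]), np.float64(0.07438452211502977))
spool (array([0.47240882, 0.20377272]), np.float64(0.27921122994652403))
spool (array([0.47235849, 0.20377374]), np.float64(0.08829054477144649))
spool (array([0.47226174, 0.20415424]), np.float64(0.18556423377322917))
```

Call:
drive_tool(
  commands=[
    {"tx":0.367,"ty":0.7,"turn":-0.448,"hand":0.66},
    {"tx":0.367,"ty":0.7,"turn":-0.448,"hand":0.66},
    {"tx":0.367,"ty":0.7,"turn":-0.448,"hand":0.66},
    {"tx":0.367,"ty":0.7,"turn":-0.448,"hand":0.66},
    {"tx":0.367,"ty":0.7,"turn":-0.448,"hand":0.66},
    {"tx":0.367,"ty":0.7,"turn":-0.448,"hand":0.66},
    {"tx":0.367,"ty":0.7,"turn":-0.448,"hand":0.66},
    {"tx":0.367,"ty":0.7,"turn":-0.448,"hand":0.66},
    {"tx":0.367,"ty":0.7,"turn":-0.448,"hand":0.66},
    {"tx":0.367,"ty":0.7,"turn":-0.448,"hand":0.66},
  ],
)

```text
invalid input
```

Call:
drive_tool(
  commands=[
    {"tx":0.24,"ty":0.68,"hand":0.66},
    {"tx":0.24,"ty":0.68,"hand":0.66},
    {"tx":0.24,"ty":0.68,"hand":0.66},
    {"tx":0.24,"ty":0.68,"hand":0.66},
    {"tx":0.24,"ty":0.68,"hand":0.66},
    {"tx":0.24,"ty":0.68,"hand":0.66},
    {"tx":0.24,"ty":0.68,"hand":0.66},
    {"tx":0.24,"ty":0.68,"hand":0.66},
    {"tx":0.24,"ty":0.68,"hand":0.66},
    {"tx":0.24,"ty":0.68,"hand":0.66},
  ],
)

```text
invalid input
```

Call:
drive_tool(
  commands=[
    {"tx":0.367,"ty":0.7,"tz":0,"turn":-0.448,"hand":0.66},
    {"tx":0.367,"ty":0.7,"tz":0,"turn":-0.448,"hand":0.66},
    {"tx":0.367,"ty":0.7,"tz":0,"turn":-0.448,"hand":0.66},
    {"tx":0.367,"ty":0.7,"tz":0,"turn":-0.448,"hand":0.66},
    {"tx":0.367,"ty":0.7,"tz":0,"turn":-0.448,"hand":0.66},
    {"tx":0.367,"ty":0.7,"tz":0,"turn":-0.448,"hand":0.66},
    {"tx":0.367,"ty":0.7,"tz":0,"turn":-0.448,"hand":0.66},
    {"tx":0.367,"ty":0.7,"tz":0,"turn":-0.448,"hand":0.66},
    {"tx":0.367,"ty":0.7,"tz":0,"turn":-0.448,"hand":0.66},
    {"tx":0.367,"ty":0.7,"tz":0,"turn":-0.448,"hand":0.66},
  ],
  grip_force=15,
)

```text
time_s: 2.3
tcp_pos: [0.3853, -0.2324, 0.2271]
eef_rot: [180.0, 0.1, 153.8]
contact_force: [1.1, -1.3, -0.5]
gripper_width: 0.03
gripper_force: 0.0
```

Call:
drive_tool(
  commands=[
    {"tx":0.236,"ty":0.676,"tz":0,"turn":0,"hand":0.66},
    {"tx":0.236,"ty":0.676,"tz":0,"turn":0,"hand":0.66},
    {"tx":0.236,"ty":0.676,"tz":0,"turn":0,"hand":0.66},
    {"tx":0.236,"ty":0.676,"tz":0,"turn":0,"hand":0.66},
    {"tx":0.236,"ty":0.676,"tz":0,"turn":0,"hand":0.66},
    {"tx":0.236,"ty":0.676,"tz":0,"turn":0,"hand":0.66},
    {"tx":0.236,"ty":0.676,"tz":0,"turn":0,"hand":0.66},
    {"tx":0.236,"ty":0.676,"tz":0,"turn":0,"hand":0.66},
    {"tx":0.236,"ty":0.676,"tz":0,"turn":0,"hand":0.66},
    {"tx":0.236,"ty":0.676,"tz":0,"turn":0,"hand":0.66},
  ],
)

```text
time_s: 3.3
tcp_pos: [0.527, 0.1743, 0.2259]
eef_rot: [-180.0, 0.0, 153.9]
contact_force: [0.3, -1.2, -1.3]
gripper_width: 0.0298
gripper_force: 0.0
```

```bash
python3 - <<'E'
from fit import *
from scipy.spatial.transform import Rotation as Ro
s=r.get_state(); c=cap('wrist','w1.png')
E=np.eye(4); E[:3,:3]=Ro.from_euler('xyz',s['eef_rot'],degrees=True).as_matrix(); E[:3,3]=s['tcp_pos']
T=E@np.array(c['T_tool_cam']); c['world_from_camera']=T
print(s['tcp_pos'],s['eef_rot'],s['time_s'])
im=c['frame'][...,::-1].copy()
for P in (box([.5485,.0597,1.112]),cyl([.5864,.141],.038,.09),cyl([.4724,.2038],.0155,.043)):
    cv2.polylines(im,[cv2.convexHull(proj(c,P).astype(np.int32))],True,(0,0,255))
cv2.imwrite('pics/w1o.png',im)
for l in('tin','jar','spool'):
    d=r.trace(l,'wrist')
    if d: print(l,d[0]['score'],d[0]['extent'])
E
```

```text
[0.52704665 0.17431437 0.22592304] [-1.79983207e+02  1.82205778e-03  1.53934644e+02] 3.3
tin 0.94 [113.9, 161.5, 217.3, 236.6]
jar 0.81 [221.6, 185.9, 293.2, 270.5]
spool 0.74 [250.1, 91.0, 278.5, 123.1]
```

View pics/w1o.png

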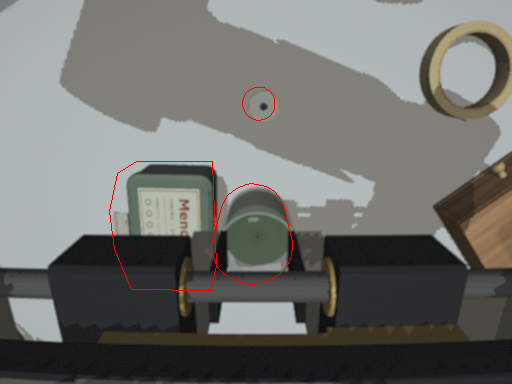

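The wrist picture confirms the fit to within a few mm: tin back edge at column 215, jar at (257,230), spool at (264,107). Next I'll go down between the spool and the jar.

Call:
drive_tool(
  commands=[
    {"tx":0.002,"ty":0.003,"tz":-0.08,"turn":0,"hand":0.66},
    {"tx":0.002,"ty":0.003,"tz":-0.16,"turn":0,"hand":0.66},
    {"tx":0.002,"ty":0.003,"tz":-0.22,"turn":0,"hand":0.66},
    {"tx":0.002,"ty":0.003,"tz":-0.26,"turn":0,"hand":0.66},
    {"tx":0.002,"ty":0.003,"tz":-0.29,"turn":0,"hand":0.66},
    {"tx":0.002,"ty":0.003,"tz":-0.317,"turn":0,"hand":0.66},
    {"tx":0.002,"ty":0.003,"tz":-0.317,"turn":0,"hand":0.66},
  ],
)

```text
time_s: 4.2
tcp_pos: [0.5259, 0.1708, 0.0348]
eef_rot: [-179.8, -0.1, 153.7]
contact_force: [-0.0, -0.6, -0.4]
gripper_width: 0.03
gripper_force: 0.0
```

Call:
drive_tool(
  commands=[
    {"tx":0.0125,"ty":-0.006,"tz":0,"turn":0,"hand":0.66},
    {"tx":0.025,"ty":-0.012,"tz":0,"turn":0,"hand":0.66},
    {"tx":0.034,"ty":-0.0165,"tz":0,"turn":0,"hand":0.66},
    {"tx":0.042,"ty":-0.0205,"tz":0,"turn":0,"hand":0.66},
    {"tx":0.05,"ty":-0.0245,"tz":0,"turn":0,"hand":0.66},
    {"tx":0.058,"ty":-0.0285,"tz":0,"turn":0,"hand":0.66},
    {"tx":0.066,"ty":-0.0325,"tz":0,"turn":0,"hand":0.66},
    {"tx":0.074,"ty":-0.0365,"tz":0,"turn":0,"hand":0.66},
    {"tx":0.082,"ty":-0.0405,"tz":0,"turn":0,"hand":0.66},
    {"tx":0.09,"ty":-0.0445,"tz":0,"turn":0,"hand":0.66},
  ],
)

```text
time_s: 5.2
tcp_pos: [0.5815, 0.1458, 0.0363]
eef_rot: [-180.0, -0.0, 153.8]
contact_force: [-3.2, 1.5, 3.2]
gripper_width: 0.0299
gripper_force: 2.2
```

```bash
cat > look.py <<'E'
from fit import *
import sys
p=[.5485,.0597,1.112]
def jar():
    V=[]
    for n in ['top','side']:
        c=cap(n); d=r.trace('jar',n)
        d=[k for k in d if abs(k['extent'][0]+k['extent'][2]-490)<70]
        if d:
            x,f=fit(lambda q:cyl(q,.038,.09),[.62,.12],[(c,d[0]['pixels'].astype(float))])
            e=x-p[:2]; a=p[2]; print(n,d[0]['score'],x.round(4),f.round(3),'tin xy',(e[0]*np.cos(a)+e[1]*np.sin(a)).round(4),(-e[0]*np.sin(a)+e[1]*np.cos(a)).round(4))
    s=r.get_state(); print(s['tcp_pos'],s['contact_force'],s['time_s'])
if __name__=='__main__': jar()
E
python3 look.py
```

```text
top 0.71 [0.5405 0.0313] 0.561 tin xy -0.0289 -0.0054
side 0.76 [0.625  0.1239] 0.789 tin xy 0.0914 -0.0402
[0.58154424 0.14574907 0.03610459] [-0.61701117 -0.10765515 -0.75881714] 5.4
```

Call:
drive_tool(
  commands=[
    {"tx":0.01,"ty":-0.005,"tz":0,"turn":0,"hand":0.66},
    {"tx":0.023,"ty":-0.0115,"tz":0,"turn":0,"hand":0.66},
    {"tx":0.037,"ty":-0.0185,"tz":0,"turn":0,"hand":0.66},
    {"tx":0.051,"ty":-0.0255,"tz":0,"turn":0,"hand":0.66},
    {"tx":0.065,"ty":-0.0325,"tz":0,"turn":0,"hand":0.66},
    {"tx":0.079,"ty":-0.0395,"tz":0,"turn":0,"hand":0.66},
    {"tx":0.093,"ty":-0.0465,"tz":0,"turn":0,"hand":0.66},
    {"tx":0.107,"ty":-0.0535,"tz":0,"turn":0,"hand":0.66},
    {"tx":0.121,"ty":-0.0605,"tz":0,"turn":0,"hand":0.66},
    {"tx":0.135,"ty":-0.067,"tz":0,"turn":0,"hand":0.66},
  ],
)

```text
time_s: 6.4
tcp_pos: [0.6629, 0.1054, 0.0363]
eef_rot: [-180.0, -0.0, 153.8]
contact_force: [-1.6, 1.4, 0.9]
gripper_width: 0.0296
gripper_force: 1.5
```

Call:
drive_tool(
  commands=[
    {"tx":0,"ty":0,"tz":0,"turn":0,"hand":0.66},
    {"tx":-0.015,"ty":0.008,"tz":0,"turn":0,"hand":0.66},
    {"tx":-0.03,"ty":0.015,"tz":0,"turn":0,"hand":0.66},
    {"tx":-0.045,"ty":0.0225,"tz":0,"turn":0,"hand":0.66},
    {"tx":-0.045,"ty":0.0225,"tz":0.08,"turn":0,"hand":0.66},
    {"tx":-0.045,"ty":0.0225,"tz":0.16,"turn":0,"hand":0.66},
    {"tx":-0.045,"ty":0.0225,"tz":0.24,"turn":0,"hand":0.66},
    {"tx":-0.045,"ty":0.0225,"tz":0.28,"turn":0,"hand":0.66},
  ],
)

```text
time_s: 7.2
tcp_pos: [0.6359, 0.1204, 0.2099]
eef_rot: [179.7, 0.3, 153.9]
contact_force: [0.9, 0.6, 0.5]
gripper_width: 0.0297
gripper_force: 0.0
```

```bash
python3 look.py
```

```text
[0.63447504 0.12002835 0.20503949] [ 0.22762318 -0.96290859 -0.17360945] 7.4
```

Call:
drive_tool(
  commands=[
    {"tx":-0.189,"ty":-0.187,"tz":0.03,"turn":-1,"hand":0},
    {"tx":-0.189,"ty":-0.187,"tz":0.03,"turn":-1,"hand":0},
    {"tx":-0.189,"ty":-0.187,"tz":0.03,"turn":-1,"hand":0},
    {"tx":-0.189,"ty":-0.187,"tz":0.03,"turn":-1,"hand":0},
    {"tx":-0.189,"ty":-0.187,"tz":0.03,"turn":-1,"hand":0},
    {"tx":-0.189,"ty":-0.187,"tz":0.03,"turn":-1,"hand":0},
    {"tx":-0.189,"ty":-0.187,"tz":0.03,"turn":-1,"hand":0},
    {"tx":-0.189,"ty":-0.187,"tz":0.03,"turn":-1,"hand":0},
    {"tx":-0.189,"ty":-0.187,"tz":0.03,"turn":-1,"hand":0},
    {"tx":-0.189,"ty":-0.187,"tz":0.03,"turn":-1,"hand":0},
  ],
)

```text
time_s: 8.4
tcp_pos: [0.5201, -0.0546, 0.1963]
eef_rot: [177.9, -16.1, 92.2]
contact_force: [-1.0, -0.9, -0.4]
gripper_width: 0.0876
gripper_force: 0.0
```

Call:
drive_tool(
  commands=[
    {"tx":0,"ty":0,"tz":0,"turn":0,"hand":0},
    {"tx":0,"ty":0,"tz":0,"turn":0,"hand":0},
  ],
)

```text
time_s: 8.6
tcp_pos: [0.5204, -0.0548, 0.1971]
eef_rot: [177.9, -16.0, 92.4]
contact_force: [0.7, 0.2, -0.1]
gripper_width: 0.0876
gripper_force: 0.0
```

```bash
sed -i 's/-490)<70/-470)<120/' look.py; python3 - <<'E'
from look import *
from scipy.spatial.transform import Rotation as Ro
s=r.get_state(); c=cap('wrist')
E=np.eye(4); E[:3,:3]=Ro.from_euler('xyz',s['eef_rot'],degrees=True).as_matrix(); E[:3,3]=s['tcp_pos']
T=E@np.array(c['T_tool_cam']); c['world_from_camera']=T
print(s['tcp_pos'],s['eef_rot'],s['joints'].round(),s['time_s'])
im=c['frame'][...,::-1].copy()
for P in (box([.5485,.0597,1.112]),tinw([.5485,.0597,1.112],[[x,y,.0455] for x in(-.044,-.0615) for y in (-.022,.022)])):
    cv2.polylines(im,[cv2.convexHull(proj(c,P).astype(np.int32))],True,(0,0,255))
cv2.imwrite('pics/w2o.png',im)
jar()
E
```

```text
[ 0.52038663 -0.05478237  0.1971211 ] [177.89660419 -15.99811147  92.35459722] [   3.    9.  -13.  -18.  -66. -174.] 8.6
side 0.68 [0.7009 0.0819] 0.052 tin xy 0.0874 -0.1268
[ 0.52127914 -0.05399312  0.19820099] [ 0.13963553  0.946992   -0.12367459] 8.85
```

View pics/w2o.png

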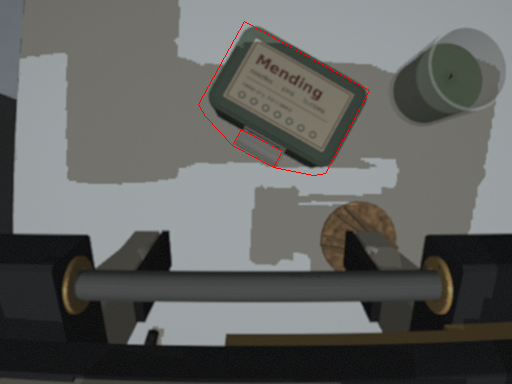

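The jar is upright and clear, at about tin y −0.127. The tab shows at (258,147), matching the model. The wrist ran into its range limit, so I'll turn the other way.

Call:
drive_tool(
  commands=[
    {"tx":0,"ty":0,"tz":0,"turn":0.7,"hand":0},
    {"tx":0,"ty":0,"tz":0,"turn":0.7,"hand":0},
    {"tx":0,"ty":0,"tz":0,"turn":0.7,"hand":0},
    {"tx":0,"ty":0,"tz":0,"turn":0.7,"hand":0},
    {"tx":0,"ty":0,"tz":0,"turn":0.7,"hand":0},
    {"tx":0,"ty":0,"tz":0,"turn":0.7,"hand":0},
    {"tx":0,"ty":0,"tz":0,"turn":0.7,"hand":0},
    {"tx":0,"ty":0,"tz":0,"turn":0.7,"hand":0},
    {"tx":0,"ty":0,"tz":0,"turn":0.7,"hand":0},
    {"tx":0,"ty":0,"tz":0,"turn":0.7,"hand":0},
  ],
)

```text
time_s: 9.85
tcp_pos: [0.5213, -0.0542, 0.1982]
eef_rot: [177.8, -16.0, 155.3]
contact_force: [-0.4, -0.3, -0.4]
gripper_width: 0.0878
gripper_force: 0.0
```

The tool has kept a 16° tilt about its closing axis. That's harmless for gripping the tab's sides, because the lid pivots about that same axis. I'll carry on.

Call:
drive_tool(
  commands=[
    {"tx":-0.002,"ty":0.0945,"tz":0,"turn":0.983,"hand":0},
    {"tx":-0.002,"ty":0.0945,"tz":0,"turn":0.983,"hand":0},
    {"tx":-0.002,"ty":0.0945,"tz":0,"turn":0.983,"hand":0},
    {"tx":-0.002,"ty":0.0945,"tz":0,"turn":0.983,"hand":0},
    {"tx":-0.002,"ty":0.0945,"tz":0,"turn":0.983,"hand":0},
    {"tx":-0.002,"ty":0.0945,"tz":0,"turn":0.983,"hand":0},
    {"tx":-0.002,"ty":0.0945,"tz":0,"turn":0.983,"hand":0},
    {"tx":-0.002,"ty":0.0945,"tz":0,"turn":0.983,"hand":0},
    {"tx":-0.002,"ty":0.0945,"tz":0,"turn":0.983,"hand":0},
    {"tx":-0.002,"ty":0.0945,"tz":0,"turn":0.983,"hand":0},
  ],
)

```text
time_s: 10.85
tcp_pos: [0.5201, 0.0021, 0.1983]
eef_rot: [177.8, -16.0, -118.4]
contact_force: [-0.2, 0.4, -1.2]
gripper_width: 0.0878
gripper_force: 0.0
```

Call:
drive_tool(
  commands=[
    {"tx":0,"ty":0,"tz":0,"turn":0.03,"hand":0},
    {"tx":0,"ty":0,"tz":0,"turn":0.03,"hand":0},
  ],
)

```text
time_s: 11.05
tcp_pos: [0.5196, 0.0022, 0.1986]
eef_rot: [177.8, -16.0, -116.0]
contact_force: [-0.2, -0.3, 0.5]
gripper_width: 0.0877
gripper_force: 0.0
```

```bash
cat > w.py <<'E'
from look import *
from scipy.spatial.transform import Rotation as Ro
def wrist(f):
    s=r.get_state(); c=cap('wrist')
    E=np.eye(4); E[:3,:3]=Ro.from_euler('xyz',s['eef_rot'],degrees=True).as_matrix(); E[:3,3]=s['tcp_pos']
    T=E@np.array(c['T_tool_cam']); c['world_from_camera']=T
    print(s['tcp_pos'],s['eef_rot'],s['joints'].round(),s['time_s'])
    im=c['frame'][...,::-1].copy()
    for P in (box(p),tinw(p,[[x,y,.0455] for x in(-.044,-.0615) for y in (-.022,.022)])):
        cv2.polylines(im,[cv2.convexHull(proj(c,P).astype(np.int32))],True,(0,0,255))
    cv2.imwrite('pics/'+f,im)
    print('cam',T[:3,3].round(3))
E
python3 -c "
from w import *
wrist('w3.png')"
```

```text
[0.51958817 0.00219717 0.1985918 ] [ 177.80533103  -15.98459222 -115.98647963] [ 28.  14. -18.   8. -73. -57.] 11.05
cam [ 0.512 -0.028  0.371]
```

View pics/w3.png

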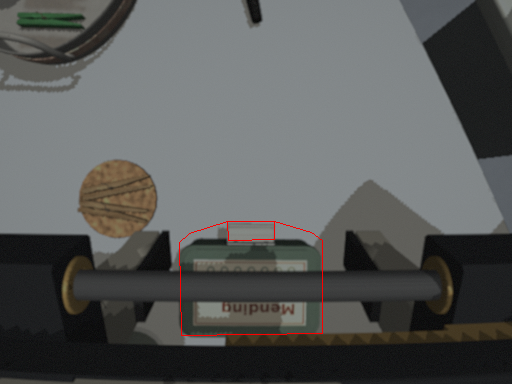

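The overlay matches: tab at (251,232), midway between the fingers (170 and 345). Next I'll descend and close on it.

Call:
drive_tool(
  commands=[
    {"tx":0,"ty":0,"tz":-0.07,"turn":0,"hand":0},
    {"tx":0,"ty":0,"tz":-0.14,"turn":0,"hand":0},
    {"tx":0,"ty":0,"tz":-0.19,"turn":0,"hand":0},
    {"tx":0,"ty":0,"tz":-0.23,"turn":0,"hand":0},
    {"tx":0,"ty":0,"tz":-0.255,"turn":0,"hand":0},
    {"tx":0,"ty":0,"tz":-0.271,"turn":0,"hand":0},
    {"tx":0,"ty":0,"tz":-0.271,"turn":0,"hand":0},
  ],
)

```text
time_s: 11.8
tcp_pos: [0.5196, 0.0016, 0.0347]
eef_rot: [177.7, -16.1, -116.1]
contact_force: [0.1, -0.0, -0.5]
gripper_width: 0.0875
gripper_force: 0.0
```

Call:
drive_tool(
  commands=[
    {"tx":0,"ty":0,"tz":0,"turn":0,"hand":0.3},
    {"tx":0,"ty":0,"tz":0,"turn":0,"hand":0.45},
    {"tx":0,"ty":0,"tz":0,"turn":0,"hand":0.6},
    {"tx":0,"ty":0,"tz":0,"turn":0,"hand":0.6},
    {"tx":0,"ty":0,"tz":0,"turn":0,"hand":0.6},
    {"tx":0,"ty":0,"tz":0,"turn":0,"hand":0.6},
  ],
  grip_force=12,
)

```text
time_s: 12.4
tcp_pos: [0.5201, 0.0022, 0.0358]
eef_rot: [177.8, -16.0, -116.0]
contact_force: [0.0, -0.2, -0.8]
gripper_width: 0.0449
gripper_force: 0.0
```

Call:
drive_tool(
  commands=[
    {"tx":0,"ty":0,"tz":0,"turn":0,"hand":0.6},
    {"tx":0,"ty":0,"tz":0,"turn":0,"hand":0.6},
    {"tx":0,"ty":0,"tz":0,"turn":0,"hand":0.6},
    {"tx":0,"ty":0,"tz":0,"turn":0,"hand":0.6},
  ],
)

```text
time_s: 12.8
tcp_pos: [0.52, 0.0021, 0.0357]
eef_rot: [177.8, -16.0, -116.0]
contact_force: [-1.1, 2.2, 1.8]
gripper_width: 0.0428
gripper_force: 12.0
```

```bash
python3 - <<'E'
import numpy as np
D=lambda t:np.array([.106*(1-np.cos(t))+.0025*np.sin(t),.106*np.sin(t)+.0025*(np.cos(t)-1)])
for a,b in((0,.9),(.9,1.7)):
    for t in np.linspace(a,b,11)[1:]:
        x,z=D(t)-D(a); print(round(t,2),np.round([.738*x,1.495*x,z/.6],4))
E
```

```text
0.09 [0.0005 0.001  0.0159]
0.18 [0.0016 0.0032 0.0316]
0.27 [0.0033 0.0067 0.047 ]
0.36 [0.0057 0.0115 0.062 ]
0.45 [0.0086 0.0174 0.0764]
0.54 [0.0121 0.0245 0.0902]
0.63 [0.0161 0.0326 0.1033]
0.72 [0.0206 0.0418 0.1155]
0.81 [0.0256 0.0519 0.1267]
0.9 [0.031  0.0629 0.1368]
0.98 [0.0051 0.0104 0.0081]
1.06 [0.0105 0.0214 0.0152]
1.14 [0.0162 0.0328 0.0213]
1.22 [0.022  0.0446 0.0264]
1.3 [0.028  0.0568 0.0304]
1.38 [0.0342 0.0692 0.0333]
1.46 [0.0404 0.0818 0.0351]
1.54 [0.0466 0.0944 0.0357]
1.62 [0.0529 0.1071 0.0353]
1.7 [0.0591 0.1197 0.0337]
```

Call:
drive_tool(
  commands=[
    {"tx":0.0005,"ty":0.001,"tz":0.0159,"turn":0,"hand":0.6},
    {"tx":0.0016,"ty":0.0032,"tz":0.0316,"turn":0,"hand":0.6},
    {"tx":0.0033,"ty":0.0067,"tz":0.047,"turn":0,"hand":0.6},
    {"tx":0.0057,"ty":0.0115,"tz":0.062,"turn":0,"hand":0.6},
    {"tx":0.0086,"ty":0.0174,"tz":0.0764,"turn":0,"hand":0.6},
    {"tx":0.0121,"ty":0.0245,"tz":0.0902,"turn":0,"hand":0.6},
    {"tx":0.0161,"ty":0.0326,"tz":0.1033,"turn":0,"hand":0.6},
    {"tx":0.0206,"ty":0.0418,"tz":0.1155,"turn":0,"hand":0.6},
    {"tx":0.0256,"ty":0.0519,"tz":0.1267,"turn":0,"hand":0.6},
    {"tx":0.031,"ty":0.0629,"tz":0.1368,"turn":0,"hand":0.6},
  ],
)

```text
time_s: 13.8
tcp_pos: [0.5395, 0.0403, 0.1184]
eef_rot: [177.8, -16.0, -116.0]
contact_force: [5.0, -0.8, -3.3]
gripper_width: 0.0433
gripper_force: 12.0
```

```bash
python3 -c "
from w import *
c=cap('side');f=cv2.resize(c['frame'][120:260,190:350,::-1],(800,600)[:1]+(600,)[:1]) if 0 else cv2.resize(c['frame'][130:250,190:350,::-1],(640,480));cv2.imwrite('pics/s4.png',f)"
```

```text
(no output)
```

View pics/s4.png

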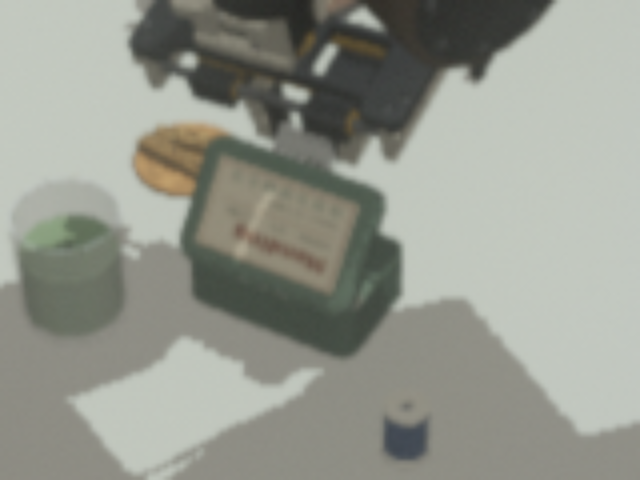

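The lid is about halfway up, with its tab (300,145) held between the fingers, and the jar is clear at the left. I'll continue the arc.

Call:
drive_tool(
  commands=[
    {"tx":0.0051,"ty":0.0104,"tz":0.0081,"turn":0,"hand":0.6},
    {"tx":0.0105,"ty":0.0214,"tz":0.0152,"turn":0,"hand":0.6},
    {"tx":0.0162,"ty":0.0328,"tz":0.0213,"turn":0,"hand":0.6},
    {"tx":0.022,"ty":0.0446,"tz":0.0264,"turn":0,"hand":0.6},
    {"tx":0.028,"ty":0.0568,"tz":0.0304,"turn":0,"hand":0.6},
    {"tx":0.0342,"ty":0.0692,"tz":0.0333,"turn":0,"hand":0.6},
    {"tx":0.0404,"ty":0.0818,"tz":0.0351,"turn":0,"hand":0.6},
    {"tx":0.0466,"ty":0.0944,"tz":0.0357,"turn":0,"hand":0.6},
    {"tx":0.0529,"ty":0.1071,"tz":0.0353,"turn":0,"hand":0.6},
    {"tx":0.0591,"ty":0.1197,"tz":0.0337,"turn":0,"hand":0.6},
  ],
)

```text
time_s: 14.85
tcp_pos: [0.5757, 0.1108, 0.1376]
eef_rot: [177.9, -16.1, -116.0]
contact_force: [12.1, -9.3, -8.3]
gripper_width: 0.0433
gripper_force: 11.9
```

```bash
python3 -c "
from w import *
c=cap('side');cv2.imwrite('pics/s5.png',cv2.resize(c['frame'][130:250,190:350,::-1],(640,480)))"
```

```text
(no output)
```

View pics/s5.png

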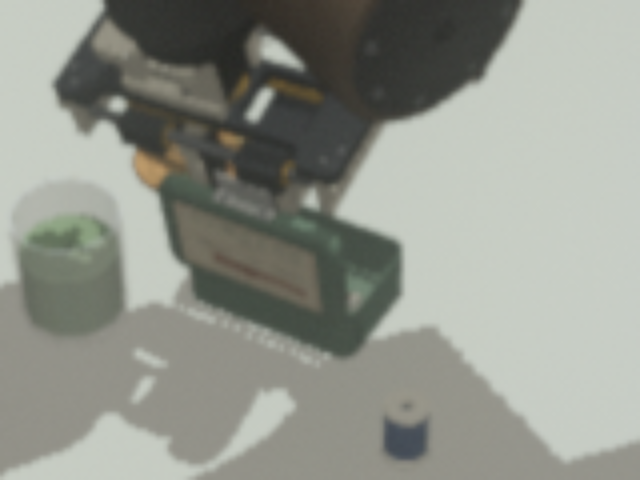

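Call:
drive_tool(
  commands=[
    {"tx":0.004,"ty":0.0055,"tz":-0.001,"turn":0,"hand":0.6},
    {"tx":0.0075,"ty":0.011,"tz":-0.002,"turn":0,"hand":0.6},
    {"tx":0.0105,"ty":0.0165,"tz":-0.004,"turn":0,"hand":0.6},
    {"tx":0.0134,"ty":0.0222,"tz":-0.006,"turn":0,"hand":0.6},
    {"tx":0.0134,"ty":0.0222,"tz":-0.006,"turn":0,"hand":0.3},
    {"tx":0.0134,"ty":0.0222,"tz":-0.006,"turn":0,"hand":0.2},
    {"tx":0.0134,"ty":0.0222,"tz":-0.006,"turn":0,"hand":0.2},
    {"tx":0.0134,"ty":0.0222,"tz":-0.006,"turn":0,"hand":0.2},
    {"tx":0.0134,"ty":0.0222,"tz":-0.006,"turn":0,"hand":0.2},
  ],
)

```text
time_s: 15.8
tcp_pos: [0.5819, 0.125, 0.1344]
eef_rot: [177.8, -16.0, -116.0]
contact_force: [0.4, -0.5, -0.0]
gripper_width: 0.0694
gripper_force: 0.0
```

Call:
drive_tool(
  commands=[
    {"tx":0,"ty":0,"tz":0.02,"turn":0,"hand":0.2},
    {"tx":0,"ty":0,"tz":0.05,"turn":0,"hand":0.2},
    {"tx":0,"ty":0,"tz":0.1,"turn":0,"hand":0.2},
    {"tx":0,"ty":0,"tz":0.15,"turn":0,"hand":0.2},
    {"tx":-0.08,"ty":-0.16,"tz":0.15,"turn":0,"hand":0.2},
    {"tx":-0.15,"ty":-0.3,"tz":0.15,"turn":0,"hand":0.2},
    {"tx":-0.15,"ty":-0.4,"tz":0.15,"turn":0,"hand":0.2},
    {"tx":-0.15,"ty":-0.4,"tz":0.15,"turn":0,"hand":0.2},
  ],
)

```text
time_s: 16.6
tcp_pos: [0.5078, -0.0617, 0.2257]
eef_rot: [177.8, -16.0, -115.9]
contact_force: [1.5, -0.3, 0.5]
gripper_width: 0.0705
gripper_force: 0.0
```

```bash
python3 -c "
from w import *
c=cap('side');cv2.imwrite('pics/s6.png',cv2.resize(c['frame'][130:250,190:350,::-1],(640,480)));print(r.get_state()['time_s'])"
```

```text
16.65
```

View pics/s6.png

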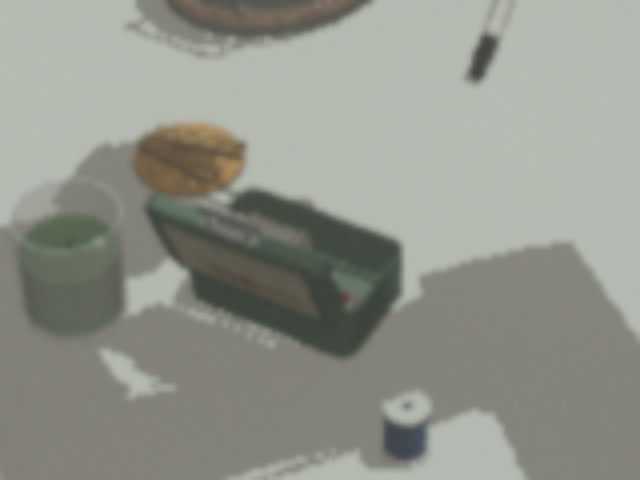

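The lid (235,255) is open past upright and leaning back. The jar (70,265) stands upright and clear, the spool (405,425) hasn't moved, and the arm is away.

```bash
python3 -c "
from h import *
print(r.close_job())"
```

```text
the job is handed in; nothing more can be done
None
```

I handed the job in at about 17 s: the lid is leaning back past upright on its own, the jar stands upright about 127 mm to the side of the tin's middle, and I saw nothing else disturbed (the reel of thread hasn't moved).

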